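Third hand: press an enclosure onto its gland plate

TASK

Be a third hand for the colleague who will drive the screws: pick up the small metal enclosure and set it flat on the bed of the nest between the yellow rails, open face towards the blue gland plate but still clear of it. Then slide it up and press it flat against the sprung plate with a steady 12 N (8 to 16 N will do, never over 20 N) for two seconds or more, and finish while still holding it pressed there, touching the plate only with the enclosure. Leave the pliers, screwdriver, tape and cup where they lie.

Things in the scene. Friction and masses are not known exactly. Their poses are not given: they have to be found in the camera images.
- enclosure: Loose grey aluminium enclosure, yellow sticker on top: 56 mm wide (x), 70 long (y), 52 high, 0.3 to 0.6 kg. Origin: centre of its underside, z up. Outer sides flat; the +y end is open with a black seal flush round the rim, the -y end closed. Starts upright on the bench, its +y within 35 deg of world +y. Grasp it across the 56 mm width.
- nest: Fixed nest. Origin: at bench level on the channel's centre line, z up; +y is the push direction, towards the plate, within 18 deg of world +y. Grey slippery plastic bed (friction about 0.15), top 12 mm up, x -65 to 65, y -130 to 150 mm. Two yellow rails 8 mm above it, y -125 to -5 mm, inner faces at x = -33 and 33 mm. Behind the plate two posts, 56 mm high, at x = -46 and 46, y 96 to 112 mm.
- channel (a point): Point on the bed between the rails, 45 mm before the nest's origin (nest frame 0, -45, 12 mm), axes as the nest's. An enclosure set down with its origin here is 40 mm short of the plate.
- plate: Blue gland plate, 108 mm wide (x), 6 thick, 56 high, upright across the channel's end, axes parallel to the nest's. Origin: centre of the lower edge of the face towards the enclosure; at rest at y = 30, z = 13 mm in the nest's frame. It slides only along the nest's +y, up to 30 mm, against springs of 1 N per mm without preload (12 mm in = 12 N), and springs back.
- pliers: Bystander: pliers with red handles, 155 mm long, lying flat, 14 mm high. Origin: under the pivot region, x towards the jaws. Leave alone.
- driver: Bystander: screwdriver with a red handle lying along its x axis. Leave alone.
- tape: Bystander: yellow roll of tape lying flat, 80 mm across, 19 mm high. Origin: centre of its underside. Leave alone.
- cup: Bystander: blue small-parts cup, 68 mm across, 50 mm high. Origin: centre of its underside. Leave alone.
Not all that is in view belongs to the job. Several things have the shape of the enclosure; the one meant has the colours described above.

How it is judged:
By the outcome, as a careful person would: the job done as asked, in the order asked, and still so for the second after the job is handed in, while the arm keeps its last pose, push and grip.
It also fails if it takes over 51 s, if anything falls off the work surface, if the arm or the gripper's body presses on something with over 40 N, if the wrist force passes 120 N, or if a joint passes its speed limit or range.

ROBOT

A 6-joint arm with a two-finger parallel gripper is mounted at the origin on the work surface. World frame = base frame: x ahead of the robot, y to its left, z up, the work surface at z = 0. Lengths are in m, angles in rad, forces in N, time in s.
With the tool pointing down it reaches from about 0.275 to 0.825 m from the base axis. Payload 5.2 kg.
Tool frame: the origin (TCP) lies midway between the tips of the shut fingers; the grasp point (between the pads) lies 19 mm behind it; z points along the fingers, y is the line along which they close (so a half turn about z gives the same grasp; the last joint's range is limited). The gripper opens to 93 mm and grips with 3 to 60 N. Pads are 15 mm wide; open, the fingers measure 128 mm over their backs; the gripper's body (75 mm by 188 mm) begins 65 mm behind the grasp point.
Start: joints at [1.056, 0.259, 1.535, -0, 1.348, -0.203], TCP at [0.169, 0.523, 0.219] pointing down, gripper open.
Joint ranges: [-3.14, 3.14], [-0.91, 2.08], [0.19, 2.58], [-1.22, 4.36], [0.22, 2.71], [-3.12, 3.12]. Speed limits (rad/s): [2.57, 2.57, 3.14, 3.14, 3.14, 3.14].

INTERFACE

Orientations are given as a unit quaternion [x, y, z, w].
In Python, from station import r gives the robot as it stands.
- The arm moves only by the tool servo_tool, never from a script. Its argument "targets" is a list of rows, each a list of 7 numbers: the turn, a rotation vector about the tool's x, y, z in units of 6 degrees (1.0 is 6 degrees), then the shift along the tool's x, y, z in mm, then the opening in per cent of the stroke, from 0 (shut) to 100 (fully open). In form: [[rx, ry, rz, tx, ty, tz, claw], ...]. A call has 1 to 12 rows; each row is the pose to reach, as a shift and turn from the pose commanded when the call began, along the tool's axes at that moment; what a row does not reach only later rows make up. A row lasts 1/8 s, in which the tool goes at most 62.5 mm and 10.7 degrees, less where a joint would pass 70% of its speed; a pose out of reach is approached as far as the arm can. A call with a gripper value outside its range is refused whole. The fingers move at their own pace and stop on an object; "squeeze" is the grip in N (left out, the last holds). Time passes only in rows, so rows that repeat a pose let the fingers close. It gives the time, the measured TCP pose, the force, the opening and the grip force at its end, in the units of the state.
- r.get_state(): the state, without advancing time (a new reading comes with each control period).
- r.camera(name): name is "scene" or "side" or "wrist"; returns the picture (384x512x3 uint8, red, green, blue); there is no depth.
- r.camera_params(name): a dict with "fx", "fy", "cx", "cy" (pixels), "dist" ([k1, k2, p1, p2, k3] as OpenCV has them; the pictures are not rectified), "rvec" (rotation vector, rad) and "tvec" (3), from world to camera coordinates, as OpenCV has them; the wrist camera has in their place "mount" (4x4, takes a point from camera to tool coordinates, whose origin is the TCP and whose axes are the flange's). Camera axes: x right, y down, z forward; pixel columns grow to the right and rows downward; lengths in m; the calibration is good to about 2 mm. A picture is of the moment at which its call begins: read the wrist's pose just before it. camera_params takes no time and is no camera call.
- r.finish_job(): hands the job in; it is judged then, once.
Trained networks look in the newest picture that a camera, given by its name, has taken for a name from the list of things; names that differ only in an ending like _2 or _b are one class to them, and where a whole thing is asked for, a point or a joint stands for the part that bears it (a point fixed in the world has none). Each returns a list of dicts, best first, with "confidence" (0 to 1); they miss things now and then, are a little off and sometimes report something else, mostly with a low value. They report only what shows in the picture. A call takes as long as a camera call. They do not tell look-alikes from the thing itself.
- r.outline_of(camera, label): "mask" (384x512 bool, what is visible of it) and "extent" ([centre column, centre row, width, height] in pixels, round what is visible of it).
The state is a dict: "clock": time; "joints": joint angles; "joint_velocities": joint speeds; "effort": joint torques, N m; "eef_pos": TCP position; "eef_rot": TCP orientation; "contact_force": force on the tool from outside, world axes, zero at the start; "torque": the same for the moment, N m; "gripper_width": finger opening in m; "grip_force": force on a finger pad.
Only numpy, scipy, OpenCV 4.12 (cv2) and the standard library are available. Lean on these libraries where they do the work, as an engineer would, in place of code of your own. Each camera call takes 0.05 s, during which the arm holds its last target. There are 200 camera calls.

## Working session

There is one attempt and no reset: what is moved stays moved. The work goes in short steps, Python scripts to look and compute and a tool call to move; the robot and the scene stay as the last step left them, time stands still between calls to the robot, and variables do not carry over. Pictures are saved under pics/ and viewed, at most 10 in all, crops included, and the job is handed in when it is done.

Besides the shell and the picture viewer there is one more tool, called after "Emit:" as name(argument=value, ...) on one line, values as JSON. servo_tool: Moves the arm, as the interface text tells. Its arguments: {"type":"object","properties":{"targets":{"type":"array","items":{"type":"array","items":{"type":"number"}}},"squeeze":{"type":"number"}},"required":["targets"]}

```bash
mkdir -p pics; ls; python3 - <<'E'
from station import r
import cv2,numpy as np
a=[]
for c in("scene","side"):
    im=r.camera(c); a.append(im); cv2.imwrite(f"pics/{c}0.png",im[...,::-1])
    for l in("enclosure","nest","plate"):
        for d in r.outline_of(c,l)[:4]: print(c,l,round(d["confidence"],2),np.round(d["extent"]))
    print({k:np.round(v,3).tolist() for k,v in r.camera_params(c).items()})
cv2.imwrite("pics/both.png",cv2.resize(np.hstack(a),(800,300))[...,::-1])
s=r.get_state();print(s["clock"],s["eef_pos"],s["eef_rot"],s["contact_force"])
E
```

```text
pics
scene enclosure 0.89 [181. 159.  26.  28.]
scene enclosure 0.76 [222. 153.  28.  30.]
scene enclosure 0.61 [145. 159.  20.  25.]
scene enclosure 0.6 [157. 186.  33.  30.]
scene nest 0.78 [295. 194.  95.  53.]
scene plate 0.53 [319. 188.  39.  34.]
scene plate 0.49 [182. 161.  26.  25.]
{'fx': 347.805, 'fy': 347.805, 'cx': 253.68, 'cy': 192.529, 'dist': [-0.076, 0.0, 0.0, 0.0, 0.0], 'rvec': [1.67, 1.989, -0.725], 'tvec': [0.083, -0.434, 1.51]}
side enclosure 0.9 [316. 297.  34.  49.]
side enclosure 0.84 [246. 287.  35.  47.]
side enclosure 0.84 [271. 346.  49.  58.]
side enclosure 0.7 [204. 250.  38.  41.]
side nest 0.69 [236. 186.  56.  63.]
side plate 0.73 [246. 287.  33.  52.]
side plate 0.64 [235. 170.  38.  16.]
{'fx': 368.321, 'fy': 368.321, 'cx': 253.403, 'cy': 197.532, 'dist': [-0.056, 0.0, 0.0, 0.0, 0.0], 'rvec': [2.161, -0.244, 0.145], 'tvec': [-0.557, 0.12, 0.84]}
0.4 [0.16869704 0.5233901  0.21852035] [ 1.55286483e-01  9.87869467e-01 -1.54428042e-04 -1.92000833e-05] [ 0.03962411 -0.360271   -0.72503329]
```

View pics/scene0.png

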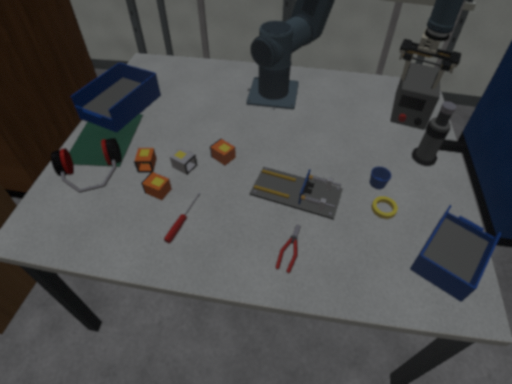

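View pics/side0.png

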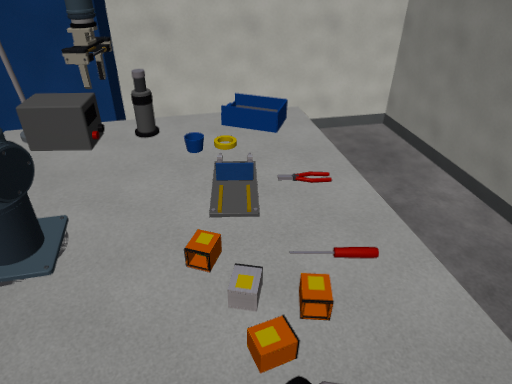

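Scene candidates: (183,160) is grey with a yellow sticker. (145,159), (157,186) and (222,152) are orange. In the side view the grey one is at (246,287), so that is the one meant. The nest is at scene (295,194) and side (235,188), with the plate at scene (307,185).

```bash
cat > h.py <<'E'
from station import r
import cv2,numpy as np
from scipy.spatial.transform import Rotation as R
def cam(c,s=None):
    p=r.camera_params(c);K=np.array([[p["fx"],0,p["cx"]],[0,p["fy"],p["cy"]],[0,0,1]])
    if "mount" in p:
        s=s or r.get_state();T=np.eye(4);T[:3,:3]=R.from_quat(s["eef_rot"]).as_matrix();T[:3,3]=s["eef_pos"]
        M=np.linalg.inv(T@np.array(p["mount"]));rv=cv2.Rodrigues(M[:3,:3])[0];t=M[:3,3]
    else: rv=np.array(p["rvec"]);t=np.array(p["tvec"])
    return K,np.array(p["dist"]),rv,t
def proj(C,P): return cv2.projectPoints(np.array(P,float).reshape(-1,1,3),C[2],C[3],C[0],C[1])[0][:,0]
def ray(C,uv,z):
    n=cv2.undistortPoints(np.array(uv,float).reshape(-1,1,2),C[0],C[1])[:,0]
    Rm=cv2.Rodrigues(C[2])[0];o=-Rm.T@C[3];d=np.c_[n,np.ones(len(n))]@Rm
    return o+d*((z-o[2])/d[:,2])[:,None]
E
python3 - <<'E'
from h import *
a=cv2.imread("pics/side0.png");b=cv2.imread("pics/scene0.png")
cv2.imwrite("pics/crop.png",np.hstack([cv2.resize(a[230:380,180:340],(400,375)),cv2.resize(b[125:215,120:250],(400,375))]))
for n,uv,z in(("encl side",(246,287),.026),("nest side corners",[(213,162),(256,162),(259,214),(211,214)],.012)):print(n,ray(cam("side"),uv,z).round(3).tolist())
print(ray(cam("scene"),(183,160),.026).round(3).tolist(),ray(cam("scene"),[(266,168),(342,188),(331,217),(250,193)],.012).round(3).tolist())
print(np.round(r.camera_params("wrist")["mount"],3),{k:v for k,v in r.camera_params("wrist").items() if k!="mount"})
E
```

```text
encl side [[0.499, -0.249, 0.026]]
nest side corners [[0.51, 0.293, 0.012], [0.643, 0.264, 0.012], [0.586, -0.005, 0.012], [0.466, 0.021, 0.012]]
[[0.491, -0.248, 0.026]] [[0.467, 0.041, 0.012], [0.513, 0.302, 0.012], [0.639, 0.269, 0.012], [0.587, 0.007, 0.012]]
[[ 0.001 -0.968 -0.253  0.07 ]
 [ 1.     0.001  0.     0.001]
 [-0.    -0.253  0.968 -0.166]
 [ 0.     0.     0.     1.   ]] {'fx': 265.9618418587965, 'fy': 265.9618418587965, 'cx': 251.32454903244798, 'cy': 188.99051923949847, 'dist': array([0.00237293, 0.        , 0.        , 0.        , 0.        ])}
```

View pics/crop.png

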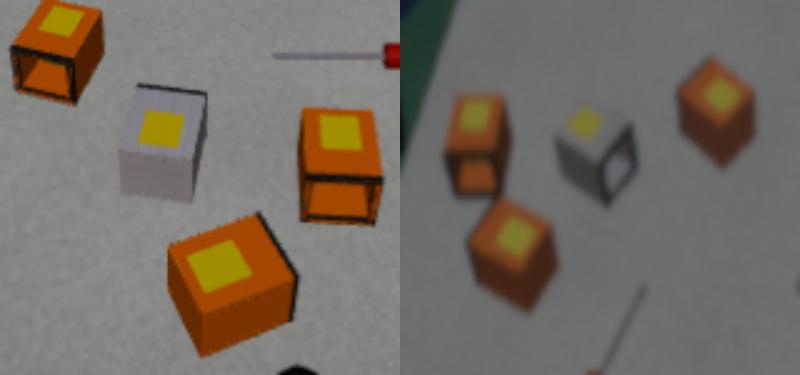

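The crops confirm it: grey body, yellow sticker, black rim at the +y end. The rough position is (0.495,-0.249), and the nest origin is about (0.55,0.145) with a yaw of about -10°. I'll go over the nest first for a wrist look.

Emit:
servo_tool(targets=[[0, 0, 1.4, -48, -28, 0, 100], [0, 0, 2.8, -97, -56, 0, 100], [0, 0, 4.1, -146, -83, 0, 100], [0, 0, 5.5, -194, -111, 0, 100], [0, 0, 6.9, -243, -139, 0, 100], [0, 0, 8.2, -291, -167, 0, 100], [0, 0, 9.6, -340, -195, 0, 100], [0, 0, 11, -388, -222, 0, 100], [0, 0, 12.3, -437, -250, 0, 100], [0, 0, 13.7, -485, -278, 0, 100], [0, 0, 13.7, -485, -278, 0, 100], [0, 0, 13.7, -485, -278, 0, 100]])

```text
clock: 1.9
eef_pos: [0.5445, 0.1103, 0.2183]
eef_rot: [0.766, 0.642, -0.0, -0.001]
contact_force: [0.4, 0.3, 0.0]
gripper_width: 0.093
grip_force: 0.0
```

```bash
python3 - <<'E'
from h import *
import pickle
s=r.get_state();im=r.camera("wrist");cv2.imwrite("pics/w1.png",im[...,::-1]);pickle.dump({k:np.array(v) for k,v in s.items()},open("w1.pkl","wb"))
print(s["clock"],s["eef_pos"],s["eef_rot"],s["joint_velocities"])
for l in("nest","plate"):
    for d in r.outline_of("wrist",l)[:2]: print(l,d["confidence"],d["extent"])
E
```

```text
1.9 [0.54453744 0.11026712 0.21830516] [ 7.66294478e-01  6.42489192e-01 -3.01375551e-04 -5.65791396e-04] [ 0.02492893 -0.01459303  0.01166952  0.00022096 -0.0010528   0.00020574]
nest 0.74 [249.4, 129.7, 100.9, 208.0]
plate 0.71 [250.1, 74.5, 91.5, 102.3]
```

View pics/w1.png

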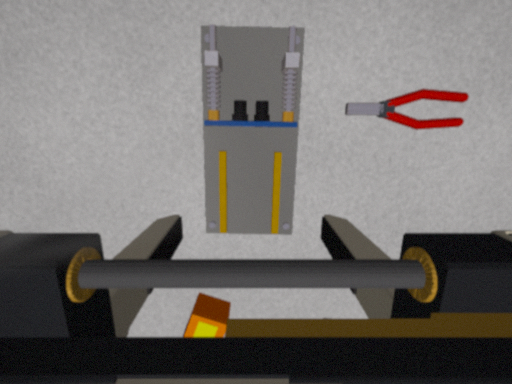

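The wrist view shows the bed from (202,27) to (293,234), rails at columns about 223 and 278, rows 152-232, the blue plate at row 123, and pliers to the right at (410,110). I'll fit the nest from the rails and bed corners.

```bash
python3 - <<'E'
from h import *
import pickle
from scipy.optimize import least_squares
s=pickle.load(open("w1.pkl","rb"));C=cam("wrist",s)
im=cv2.imread("pics/w1.png");h=cv2.cvtColor(im,cv2.COLOR_BGR2HSV)
m=cv2.inRange(h,(12,150,60),(35,255,255));m[:135]=0;m[236:]=0
n,L,st,ce=cv2.connectedComponentsWithStats(m)
obs=[];W=[]
for i in range(1,n):
    if st[i,4]>200:
        print(st[i],ce[i]);b=cv2.boxPoints(cv2.minAreaRect(np.argwhere(L==i)[:,::-1].astype(np.float32)))
        W.append(ray(C,np.vstack([b,ce[i]]),.020)); print(W[-1].round(4).tolist())
c=[w[-1] for w in W];print("mid",np.mean(c,0),"sep",np.linalg.norm(c[0]-c[1]))
k=ray(C,[(202,27),(304,27),(293.5,234),(206,234)],.012)
print("bed sizes",[np.linalg.norm(k[i]-k[(i+1)%4]).round(4) for i in range(4)])
N=np.array([[-65,150],[65,150],[65,-130],[-65,-130]])/1000
f=lambda p:((np.c_[N[:,0]*np.cos(p[2])-N[:,1]*np.sin(p[2]),N[:,0]*np.sin(p[2])+N[:,1]*np.cos(p[2])]+p[:2])-k[:,:2]).ravel()
o=least_squares(f,[.55,.145,-.17]);print("bedfit",o.x,np.degrees(o.x[2]),o.fun*1e3)
a=o.x[2];print("nest via rails",np.mean(c,0)[:2]+.065*np.array([-np.sin(a),np.cos(a)]))
pb=ray(C,[(205,123),(298,124)],.069);print("plate top edge",pb)
# enclosure hypotheses: side mask, silhouettes
for u in [(204,250),(271,346),(316,297),(246,287)]:print(ray(cam("side"),u,.026).round(3))
E
```

```text
[219 151   8  82 575] [222.56       191.23652174]
[[0.4813, 0.0298, 0.02], [0.5056, 0.1466, 0.02], [0.515, 0.145, 0.02], [0.4915, 0.0281, 0.02], [0.499, 0.0901, 0.02]]
[271 152  11  81 580] [275.8137931  191.62758621]
[[0.5564, 0.0167, 0.02], [0.5791, 0.1327, 0.02], [0.5889, 0.1305, 0.02], [0.567, 0.0144, 0.02], [0.5733, 0.0764, 0.02]]
mid [0.5361223  0.08325173 0.02      ] sep 0.07553313469135335
bed sizes [np.float64(0.1272), np.float64(0.279), np.float64(0.1324), np.float64(0.2792)]
bedfit [ 0.54933036  0.14254336 -0.18747664] -10.741620106651082 [-1.549874    1.56358129  0.92844611 -0.55149305 -1.00816311 -1.18537724
  1.629591    0.17328901]
nest via rails [0.54823702 0.14711278]
plate top edge [[0.50313683 0.18528955 0.069     ]
 [0.60831623 0.16563466 0.069     ]]
[[ 0.431 -0.125  0.026]]
[[ 0.512 -0.387  0.026]]
[[ 0.625 -0.304  0.026]]
[[ 0.499 -0.249  0.026]]
```

Emit:
servo_tool(targets=[[0, 0, 0, -55, 2, 5, 100], [0, 0, 0, -110, 4, 10, 100], [0, 0, 0, -165, 6, 15, 100], [0, 0, 0, -220, 8, 20, 100], [0, 0, 0, -275, 10, 25, 100], [0, 0, 0, -330, 12, 30, 100], [0, 0, 0, -353, 12, 30, 100], [0, 0, 0, -353, 12, 30, 100], [0, 0, 0, -353, 12, 30, 100]])

```text
clock: 3.18
eef_pos: [0.4953, -0.2379, 0.1889]
eef_rot: [0.766, 0.643, 0.0, -0.0]
contact_force: [0.0, 0.6, -0.8]
gripper_width: 0.0929
grip_force: 0.0
```

```bash
python3 - <<'E'
from h import *
import pickle
s=r.get_state();im=r.camera("wrist");cv2.imwrite("pics/w2.png",im[...,::-1]);pickle.dump({k:np.array(v) for k,v in s.items()},open("w2.pkl","wb"))
print(s["clock"],s["eef_pos"],s["eef_rot"])
for i,d in enumerate(r.outline_of("wrist","enclosure")[:4]): print(d["confidence"],d["extent"]);np.save(f"m{i}.npy",d["mask"])
E
```

```text
3.175 [ 0.49534551 -0.23793279  0.18885006] [ 7.65933894e-01  6.42919277e-01  2.34614139e-04 -1.30871027e-04]
0.96 [176.2, 86.6, 76.8, 81.2]
0.94 [253.3, 186.1, 54.2, 69.2]
0.84 [360.0, 207.2, 64.8, 68.4]
0.69 [285.4, 273.1, 63.3, 65.2]
```

View pics/w2.png

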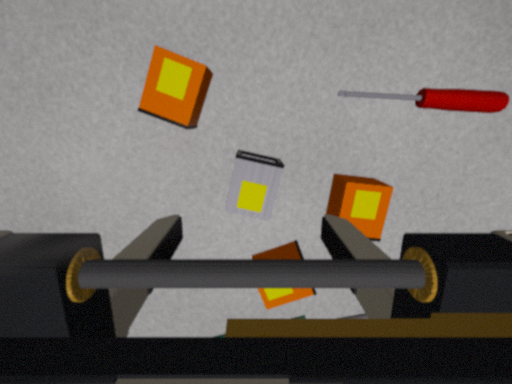

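The grey enclosure is at (254,186), with its black rim towards the top at about (260,158). The orange boxes are at (176,87), (360,207) and (285,273). I'll fit the pose to the mask.

```bash
python3 - <<'E'
from h import *
import pickle
from scipy.optimize import minimize
s=pickle.load(open("w2.pkl","rb"));C=cam("wrist",s)
B=np.array([[x,y,z] for x in(-.028,.028) for y in(-.035,.035) for z in(0,.052)])
def fit(k,yaw0):
    m=np.load(f"m{k}.npy").astype(np.uint8)
    if k==1: m=cv2.morphologyEx(m,cv2.MORPH_CLOSE,np.ones((9,9)))
    M=cv2.resize(m,None,fx=4,fy=4,interpolation=cv2.INTER_NEAREST)
    yy,xx=np.nonzero(m);c=ray(C,(xx.mean(),yy.mean()),.04)[0]
    def pts(p):
        q=B@R.from_euler("z",p[2]).as_matrix().T;q[:,:2]+=p[:2];return proj(C,q)
    def cost(p):
        z=np.zeros_like(M);cv2.fillConvexPoly(z,cv2.convexHull(((pts(p)+.5)*4).round().astype(int)),1)
        return 1-(z&M).sum()/(z|M).sum()
    best=min((minimize(cost,[c[0],c[1],y],method="Nelder-Mead",options=dict(initial_simplex=np.array([c[0],c[1],y])+np.array([[0,0,0],[.01,0,0],[0,.01,0],[0,0,.15]]))) for y in np.radians(yaw0)),key=lambda o:o.fun)
    print(k,best.x.round(4),np.degrees(best.x[2]).round(1),"1-IoU",round(best.fun,3));return best.x
p=fit(1,[-35,-20,-10,0,10]);fit(2,[-20,0]);fit(3,[0,30]);fit(0,[-20,-40])
im=cv2.imread("pics/w2.png");h=cv2.cvtColor(im,cv2.COLOR_BGR2HSV)
m=cv2.inRange(h,(22,150,60),(35,255,255));m[:,:225]=0;m[:,285:]=0;m[:170]=0;m[222:]=0
ct=np.argwhere(m)[:,::-1].astype(np.float32);rc=cv2.minAreaRect(ct);b=cv2.boxPoints(rc)
w=ray(C,b,.052);print("sticker",ray(C,ct.mean(0),.052),[np.degrees(np.arctan2(*(w[(i+1)%4]-w[i])[[1,0]])).round(1) for i in range(2)],[np.linalg.norm((w[(i+1)%4]-w[i])).round(4) for i in range(2)])
rim=ray(C,[(238,151),(283,160)],.052);print("rim top corners by eye",rim)
E
```

```text
1 [ 0.4963 -0.2448 -0.3863] -22.1 1-IoU 0.034
2 [ 0.6215 -0.2969 -0.3052] -17.5 1-IoU 0.186
3 [ 0.5117 -0.3777 -0.0674] -3.9 1-IoU 0.593
0 [ 0.4281 -0.121  -0.5399] -30.9 1-IoU 0.029
sticker [[ 0.49205601 -0.25454721  0.052     ]] [np.float64(67.4), np.float64(-22.8)] [np.float64(0.0329), np.float64(0.0288)]
rim top corners by eye [[ 0.4863873  -0.19973507  0.052     ]
 [ 0.53518581 -0.21868228  0.052     ]]
```

Emit:
servo_tool(targets=[[0, 0, 1, -3, 1, 40, 100], [0, 0, 2, -6.6, 2.2, 80, 100], [0, 0, 2.04, -6.6, 2.2, 120, 100], [0, 0, 2.04, -6.6, 2.2, 150, 100], [0, 0, 2.04, -6.6, 2.2, 165, 100], [0, 0, 2.04, -6.6, 2.2, 172, 100], [0, 0, 2.04, -6.6, 2.2, 172, 100]])

```text
clock: 4.15
eef_pos: [0.4967, -0.2464, 0.0171]
eef_rot: [0.83, 0.557, 0.0, 0.0]
contact_force: [0.3, -0.1, 0.9]
gripper_width: 0.0931
grip_force: 0.0
```

Emit:
servo_tool(targets=[[0, 0, 0, 0, 0, 0, 50], [0, 0, 0, 0, 0, 0, 30], [0, 0, 0, 0, 0, 0, 30], [0, 0, 0, 0, 0, 0, 30], [0, 0, 0, 0, 0, 0, 30], [0, 0, 0, 0, 0, 0, 30], [0, 0, 0, 0, 0, 0, 30], [0, 0, 0, 0, 0, 0, 30]], squeeze=40)

```text
clock: 5.15
eef_pos: [0.4962, -0.2465, 0.0168]
eef_rot: [0.831, 0.557, -0.0, 0.0]
contact_force: [-1.8, 0.4, 4.1]
gripper_width: 0.0554
grip_force: 40.0
```

Emit:
servo_tool(targets=[[0, 0, 0, 0, 0, -15, 30], [0, 0, 0, 0, 0, -45, 30], [0, 0, 0, 0, 0, -80, 30], [0, 0, -0.2, 30, -8, -103, 30], [0, 0, -0.5, 75, -20, -103, 30], [0, 0, -0.8, 125, -34, -103, 30], [0, 0, -1.1, 175, -47, -103, 30], [0, 0, -1.4, 225, -61, -103, 30], [0, 0, -1.7, 275, -74, -103, 30], [0, 0, -1.92, 315, -85, -103, 30], [0, 0, -1.92, 333, -90, -103, 30], [0, 0, -1.92, 338, -91.4, -103, 30]])

```text
clock: 6.65
eef_pos: [0.5396, 0.1016, 0.1196]
eef_rot: [0.77, 0.638, -0.0, -0.0]
contact_force: [-0.1, -0.1, -4.3]
gripper_width: 0.0558
grip_force: 40.0
```

Emit:
servo_tool(targets=[[0, 0, 0, 0, 0, 0, 30], [0, 0, 0, 0, 0, 20, 30], [0, 0, 0, 0, 0, 40, 30], [0, 0, 0, 0, 0, 40, 30], [0, 0, 0, 0, 0, 40, 30]])

```text
clock: 7.28
eef_pos: [0.5404, 0.1, 0.0803]
eef_rot: [0.771, 0.637, 0.0, 0.0]
contact_force: [0.0, 0.3, -3.6]
gripper_width: 0.056
grip_force: 40.0
```

```bash
python3 - <<'E'
from h import *
import pickle
s=r.get_state();im=r.camera("wrist");cv2.imwrite("pics/w3.png",im[...,::-1]);pickle.dump({k:np.array(v) for k,v in s.items()},open("w3.pkl","wb"))
sd=r.camera("side");cv2.imwrite("pics/s3.png",cv2.resize(sd[130:240,170:310],(700,550),interpolation=cv2.INTER_CUBIC)[...,::-1])
print(s["clock"],s["eef_pos"],s["eef_rot"],s["contact_force"],s["torque"],s["grip_force"])
# draw predicted nest
C=cam("wrist",s);a=np.radians(-10.8);Rz=R.from_euler("z",a).as_matrix();o=np.array([.5485,.1455,0])
for n,P in(("railsin",[[-.033,-.125,.02],[-.033,-.005,.02],[.033,-.125,.02],[.033,-.005,.02]]),("bed",[[-.065,-.13,.012],[.065,-.13,.012],[.065,.15,.012],[-.065,.15,.012]]),("plate",[[-.054,.03,.069],[.054,.03,.069]])):
    print(n,proj(C,np.array(P)@Rz.T+o).round(1).tolist())
E
```

```text
7.275 [0.54044178 0.10001213 0.08029394] [7.70863665e-01 6.37000052e-01 2.32840542e-04 2.99392505e-04] [ 0.04861035  0.25882591 -3.58852132] [-0.03157644  0.06359427  0.01595107] 39.97892662882805
railsin [[216.7, 279.6], [212.1, 155.2], [285.2, 279.6], [289.7, 155.2]]
bed [[185.8, 279.4], [316.1, 279.3], [339.8, -58.4], [161.8, -58.4]]
plate [[166.3, 110.3], [335.3, 110.3]]
```

View pics/w3.png

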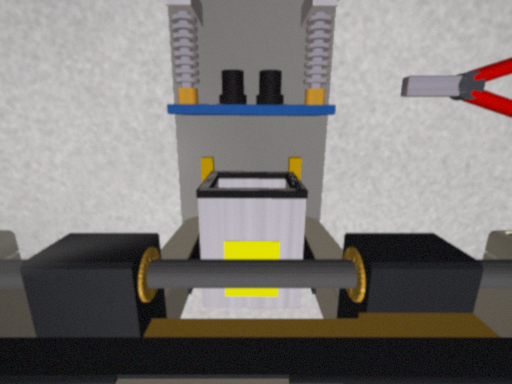

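The wrist view shows the enclosure centred (rim 200-305) between the rails (inner edges at 214 and 289), with the plate level at row 109. My nest model predicts these to within 1-2 px. Lowering it now.

Emit:
servo_tool(targets=[[0, 0, 0, 0, 0, 12, 30], [0, 0, 0, 0, 0, 28, 30], [0, 0, 0, 0, 0, 40, 30], [0, 0, 0, 0, 0, 46, 30], [0, 0, 0, 0, 0, 49, 30], [0, 0, 0, 0, 0, 50, 30], [0, 0, 0, 0, 0, 50, 30]])

```text
clock: 8.25
eef_pos: [0.5402, 0.101, 0.03]
eef_rot: [0.77, 0.638, 0.0, 0.0]
contact_force: [-0.1, 0.2, -3.5]
gripper_width: 0.0561
grip_force: 40.0
```

Emit:
servo_tool(targets=[[0, 0, 0, 0, 0, 0.5, 30], [0, 0, 0, 0, 0, 1, 30], [0, 0, 0, 0, 0, 1, 30], [0, 0, 0, 0, 0, 1, 30]])

```text
clock: 8.75
eef_pos: [0.5401, 0.101, 0.0289]
eef_rot: [0.77, 0.638, 0.0, 0.0]
contact_force: [-0.2, 0.5, -2.5]
gripper_width: 0.0556
grip_force: 40.0
```

Emit:
servo_tool(targets=[[0, 0, 0, 0, 0, 0.4, 30], [0, 0, 0, 0, 0, 0.4, 30], [0, 0, 0, 0, 0, 0.4, 72], [0, 0, 0, 0, 0, 0.4, 72], [0, 0, 0, 0, 0, 0.4, 72], [0, 0, 0, 0, 0, 0.4, 72]])

```text
clock: 9.5
eef_pos: [0.5399, 0.1009, 0.0282]
eef_rot: [0.77, 0.638, -0.0, 0.0]
contact_force: [-0.1, -0.3, -0.5]
gripper_width: 0.0668
grip_force: 0.0
```

Emit:
servo_tool(targets=[[0, 0, 0, 0, 0, 0, 60], [0, 0, 0, 0, 0, 0, 30], [0, 0, 0, 0, 0, 0, 30], [0, 0, 0, 0, 0, 0, 30], [0, 0, 0, 0, 0, 0, 30], [0, 0, 0, 0, 0, 0, 30]], squeeze=40)

```text
clock: 10.25
eef_pos: [0.5399, 0.101, 0.0282]
eef_rot: [0.77, 0.638, 0.0, 0.0]
contact_force: [0.5, -0.2, -1.3]
gripper_width: 0.0556
grip_force: 40.0
```

```bash
python3 - <<'E'
from h import *
import pickle
s=r.get_state();im=r.camera("wrist");sd=r.camera("side")
cv2.imwrite("pics/w4.png",np.hstack([cv2.resize(im[60:330,130:380],(400,432)),cv2.resize(sd[130:240,185:285],(392,432),interpolation=cv2.INTER_CUBIC)])[...,::-1])
print(s["clock"],s["eef_pos"],s["eef_rot"],s["contact_force"],s["torque"],s["grip_force"])
E
```

```text
10.25 [0.53992022 0.10096063 0.02821582] [7.70423815e-01 6.37532074e-01 1.01611120e-05 1.52738722e-05] [ 0.49967452 -0.23406918 -1.33913461] [-0.06322354  0.00314056 -0.04846993] 39.986611157655716
```

View pics/w4.png

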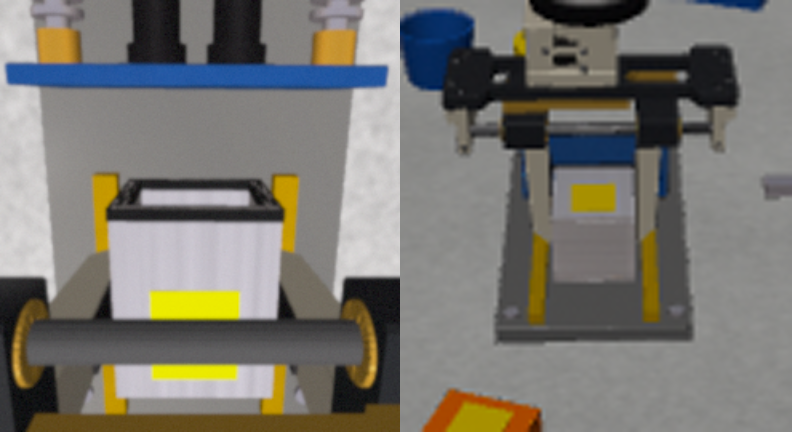

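It sits between the rails, square and clear of the plate. Now the slide.

Emit:
servo_tool(targets=[[0, 0, 0, 4, 0, 0, 30], [0, 0, 0, 9, 0, 0, 30], [0, 0, 0, 15, 0, 0, 30], [0, 0, 0, 21, 0, 0, 30], [0, 0, 0, 27, 0, 0, 30], [0, 0, 0, 32, 0, 0, 30], [0, 0, 0, 36, 0, 0, 30], [0, 0, 0, 38, 0, 0, 30], [0, 0, 0, 40, 0, 0, 30], [0, 0, 0, 42, 0, 0, 30], [0, 0, 0, 42, 0, 0, 30], [0, 0, 0, 42, 0, 0, 30]])

```text
clock: 11.85
eef_pos: [0.5476, 0.1419, 0.0282]
eef_rot: [0.77, 0.637, -0.0, 0.0]
contact_force: [-1.6, -4.2, -0.3]
gripper_width: 0.0562
grip_force: 40.0
```

Emit:
servo_tool(targets=[[0, 0, 0, 1, 0, 0, 30], [0, 0, 0, 2, 0, 0, 30], [0, 0, 0, 3, 0, 0, 30], [0, 0, 0, 4, 0, 0, 30], [0, 0, 0, 4, 0, 0, 30], [0, 0, 0, 4, 0, 0, 30]])

```text
clock: 12.6
eef_pos: [0.5483, 0.1452, 0.0282]
eef_rot: [0.77, 0.637, -0.001, 0.0]
contact_force: [-1.6, -7.1, 1.2]
gripper_width: 0.0559
grip_force: 40.0
```

Emit:
servo_tool(targets=[[0, 0, 0, 1, 0, 0, 30], [0, 0, 0, 2, 0, 0, 30], [0, 0, 0, 3, 0, 0, 30], [0, 0, 0, 4, 0, 0, 30], [0, 0, 0, 5, 0, 0, 30], [0, 0, 0, 5.5, 0, 0, 30], [0, 0, 0, 5.5, 0, 0, 30], [0, 0, 0, 5.5, 0, 0, 30], [0, 0, 0, 5.5, 0, 0, 30]])

```text
clock: 13.72
eef_pos: [0.5491, 0.1494, 0.0283]
eef_rot: [0.77, 0.638, -0.001, 0.001]
contact_force: [-2.9, -11.7, 1.7]
gripper_width: 0.0559
grip_force: 40.0
```

```bash
python3 - <<'E'
from h import *
s=r.get_state();im=r.camera("wrist");sd=r.camera("side")
cv2.imwrite("pics/w5.png",np.hstack([cv2.resize(im[60:330,130:380],(400,432)),cv2.resize(sd[130:240,185:285],(392,432),interpolation=cv2.INTER_CUBIC)])[...,::-1])
f=[]
for i in range(6): r.camera("side");f.append(r.get_state()["contact_force"])
y=2*np.arctan2(s["eef_rot"][1],s["eef_rot"][0]);u=np.array([np.cos(y),np.sin(y),0])
print(s["clock"],s["eef_pos"],s["eef_rot"],s["torque"],np.array(f).round(1),(np.array(f)@u).mean())
C=cam("wrist",s);b=cv2.cvtColor(im,cv2.COLOR_RGB2HSV);m=cv2.inRange(b,(105,150,60),(120,255,255));ys,xs=np.nonzero(m[:,150:350]);print("plate rows",ys.min(),ys.max())
for d in(10,12,14): print(d,proj(C,np.array([[-.054,.03+d/1e3,.069],[.054,.03+d/1e3,.069],[0,.036+d/1e3,.069]])@R.from_euler("z",-10.8,degrees=True).as_matrix().T+[.5485,.1455,0]).round(1).tolist())
E
```

```text
13.725 [0.54909913 0.14942541 0.0282722 ] [ 7.70403952e-01  6.37554101e-01 -1.40545224e-03  7.37085771e-04] [-1.8338622   0.38456618 -0.17076426] [[ -2.9 -11.5   2.1]
 [ -3.  -12.7   2.4]
 [ -2.7 -12.    2.1]
 [ -2.9 -12.5   2.3]
 [ -2.6 -11.6   1.7]
 [ -2.2 -12.1   1.8]] -12.364860579715296
plate rows 165 194
10 [[141.5, 192.7], [363.1, 193.0], [252.3, 180.9]]
12 [[141.1, 188.7], [363.5, 189.1], [252.3, 176.8]]
14 [[140.6, 184.7], [364.0, 185.1], [252.3, 172.7]]
```

View pics/w5.png

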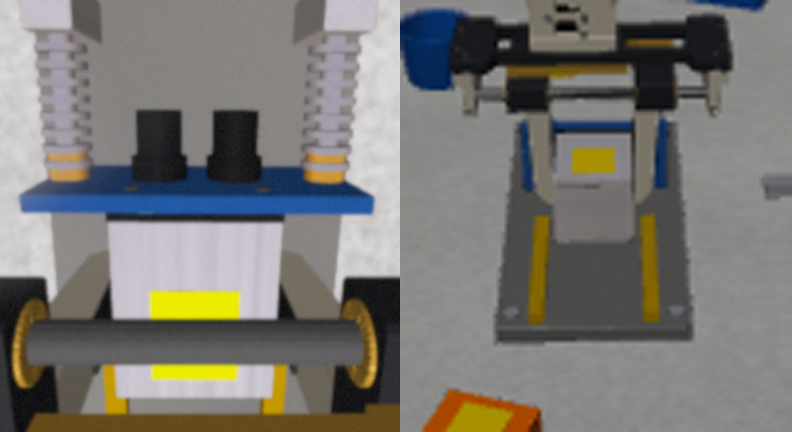

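The enclosure's rim is flush on the plate and nothing else touches it. The push is about 12.4 N at the wrist, and the plate edge at row ~192 agrees with about 11-12 mm of travel. Holding.

Emit:
servo_tool(targets=[[0, 0, 0, 0, 0, 0, 30], [0, 0, 0, 0, 0, 0, 30], [0, 0, 0, 0, 0, 0, 30], [0, 0, 0, 0, 0, 0, 30], [0, 0, 0, 0, 0, 0, 30], [0, 0, 0, 0, 0, 0, 30], [0, 0, 0, 0, 0, 0, 30], [0, 0, 0, 0, 0, 0, 30], [0, 0, 0, 0, 0, 0, 30], [0, 0, 0, 0, 0, 0, 30], [0, 0, 0, 0, 0, 0, 30], [0, 0, 0, 0, 0, 0, 30]])

```text
clock: 15.62
eef_pos: [0.5491, 0.1494, 0.0283]
eef_rot: [0.77, 0.638, -0.001, 0.001]
contact_force: [-2.8, -12.3, 3.0]
gripper_width: 0.0562
grip_force: 40.0
```

Emit:
servo_tool(targets=[[0, 0, 0, 0, 0, 0, 30], [0, 0, 0, 0, 0, 0, 30], [0, 0, 0, 0, 0, 0, 30], [0, 0, 0, 0, 0, 0, 30], [0, 0, 0, 0, 0, 0, 30], [0, 0, 0, 0, 0, 0, 30], [0, 0, 0, 0, 0, 0, 30], [0, 0, 0, 0, 0, 0, 30], [0, 0, 0, 0, 0, 0, 30], [0, 0, 0, 0, 0, 0, 30], [0, 0, 0, 0, 0, 0, 30], [0, 0, 0, 0, 0, 0, 30]])

```text
clock: 17.12
eef_pos: [0.5491, 0.1494, 0.0283]
eef_rot: [0.77, 0.638, -0.001, 0.001]
contact_force: [-3.6, -12.5, 1.1]
gripper_width: 0.0555
grip_force: 40.0
```

```bash
python3 -c "
from station import r
print(r.finish_job())"
```

```text
the job is handed in; nothing more can be done
None
```

Job handed in: the grey enclosure was set down between the rails, slid up, and pressed flat on the plate at about 12 N (wrist reading) for over 3 s; the arm is still holding it there.

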